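# Pack two papered eggs in the slide box

## Task

Pack the gift box: gently set the red ornament egg upright into the red dimple of the drawer and the blue egg upright into the blue dimple. With both seated and let go, slide the drawer fully home into its box without slamming it. The eggs are fragile: never drop, knock or press them hard into the tray, and leave the spare yellow egg and the other things on the bench where they are.

Things in the scene. Friction and masses are not known exactly. Their poses are not given: they have to be found in the camera images.
- egg_red_mid (a point): half-way-up point (40 mm above the foot) of the red papered ornament egg: a rigid, fragile upright egg, 54 mm across at its widest (at this point, marked by a thin brass band), 76 mm tall with a small brass cap on top, flat 18 mm wide foot, weighted low, about 70 g; z is its upright axis.
- egg_blue_mid (a point): half-way-up point (40 mm above the foot) of the blue papered ornament egg: a rigid, fragile upright egg, 54 mm across at its widest (at this point, marked by a thin brass band), 76 mm tall with a small brass cap on top, flat 18 mm wide foot, weighted low, about 70 g; z is its upright axis.
- egg_yellow_mid (a point): half-way-up point (40 mm above the foot) of the yellow papered ornament egg: a rigid, fragile upright egg, 54 mm across at its widest (at this point, marked by a thin brass band), 76 mm tall with a small brass cap on top, flat 18 mm wide foot, weighted low, about 70 g; z is its upright axis. The spare: stays where it is.
- egg_red: the red egg; origin at the centre of its foot
- egg_blue: the blue egg; origin at the centre of its foot
- egg_yellow: the spare yellow egg; origin at the centre of its foot
- stand_red: round grey cup fixed to the bench in which the red egg starts, 72 mm across at its base and 18 mm tall; the egg's foot stands on its floor, 4 mm above the bench, so its half-way point is 44 mm above the bench; origin under its centre
- stand_blue: the same grey cup, under the blue egg
- stand_yellow: the same grey cup, under the yellow egg
- box: blue slide box fixed to the bench: a sleeve 246 mm long (its x), 124 mm wide (its y), 100 mm tall, 4 mm walls, open at its -x end, from which the drawer slides out. Origin on the bench under the sleeve's centre; x axis points from the open end to the closed back, so the drawer is shut by pushing it along +x. The roof clears the top of a seated egg by about 9 mm.
- drawer (a joint): how far the drawer stands out of the sleeve, m: 0 is fully home (stop), 0.24 fully out (stop). It slides freely along the box's x axis with about 1.2 N of friction and stays where left; starts almost fully out.
- pocket_red (a point): where the half-way point of an egg comes when it stands fully seated in the red pocket, the one nearer the drawer's front: 40 mm above the pocket's floor, 51 mm above the bench. Moves with the drawer; axes as the box. Pockets are 96 mm apart along the drawer.
- pocket_blue (a point): the same point for the blue pocket, nearer the sleeve; when the drawer is out it stands 55 to 85 mm clear of the sleeve's mouth. Each pocket is a coloured conical dimple in the drawer's white tray, 14 mm deep, about 52 mm across at the mouth, 26 mm at its flat floor; its rim is 25 mm above the bench, like the drawer's side walls. An egg has 2 to 3 mm of play.
- drawer_front (a point): middle of the outer face of the drawer's flat blue front panel, 60 mm above the bench; the panel is 114 mm wide and reaches from 2 to 80 mm above the bench, square to the box's x axis. The face stands 56 mm before the centre of the red pocket.
- folder: ivory-white folding bone 150 x 22 x 6 mm lying flat, origin under its centre; a bystander
- tape_roll: pale ring-shaped tape core 100 mm across, 36 mm high, origin under its centre; a bystander
- glue_bottle: yellow bottle, 56 mm across, 150 mm tall, origin under its centre; a bystander
There are look-alikes about, which are no part of the job. Several things have the shape of the egg_red; the one meant has the colours described above.

How it is judged (in metres and radians):
On the way, in this order (a step that is already met when the one before it is completed fails the run):
1. with the drawer still open, the red egg stands in the red pocket and the blue egg in the blue one, both let go (distance between egg_red_mid and pocket_red below 0.01 m and angle between each of egg_red_mid, egg_blue_mid's own z axis and vertical below 0.25 rad and contact force between the fingers and egg_red below 0.05 N and distance between egg_blue_mid and pocket_blue below 0.01 m and contact force between the fingers and egg_blue below 0.05 N and value of joint drawer above 0.15 m), for 0.2 s.
2. the drawer is fully home (value of joint drawer below 0.006 m), for 0.2 s.
At the end, for the whole second after the job is handed in: Red egg in the red pocket and blue egg in the blue pocket, each with its half-way point within 10 mm of the pocket's point, upright within 0.25 rad and at rest; the drawer within 6 mm of fully home; the yellow egg within 20 mm of where it stood (distance between egg_red_mid and pocket_red below 0.01 m and angle between each of egg_red_mid, egg_blue_mid's own z axis and vertical below 0.25 rad and contact force between the fingers and egg_red below 0.05 N and distance between egg_blue_mid and pocket_blue below 0.01 m and contact force between the fingers and egg_blue below 0.05 N and value of joint drawer below 0.006 m and distance of egg_yellow_mid from where it was at the start of the episode below 0.02 m and linear speed of each of egg_red, egg_blue below 0.03 m/s); the robot touches nothing.
It fails at once if an egg is struck or pressed against the box or its tray with more than 30 N, or knocked against another egg with more than 3 N (contact force between any of egg_red, egg_blue and box above 30 N or contact force between egg_red and egg_blue above 3 N or contact force between any of egg_red, egg_blue and egg_yellow above 3 N).
It fails at once if an egg is tipped more than 0.7 rad from upright or falls over on the bench (its half-way point lower than 34 mm) (angle between any of egg_red_mid, egg_blue_mid, egg_yellow_mid's own z axis and vertical above 0.7 rad or height (world z) of any of egg_red_mid, egg_blue_mid, egg_yellow_mid below 0.034 m).
It fails at once if an egg is dropped: it moves faster than 0.4 m/s with the fingers off it (a fall of about 10 mm) ((linear speed of egg_red above 0.4 m/s and contact force between the fingers and egg_red below 0.05 N) or (linear speed of egg_blue above 0.4 m/s and contact force between the fingers and egg_blue below 0.05 N)).
It fails at once if the drawer is slammed: it moves inward faster than 0.4 m/s (velocity of joint drawer below -0.4 m/s).
It fails at once if the yellow egg is moved by more than 20 mm, or another thing on the bench (folding bone, tape core, bottle) is moved by more than 30 mm (distance of egg_yellow_mid from where it was at the start of the episode above 0.02 m or distance of any of folder, tape_roll, glue_bottle from where it was at the start of the episode above 0.03 m).
It also fails if it takes over 72 s, if anything falls off the work surface, if the arm or the gripper's body presses on something with over 40 N, if the wrist force passes 120 N, or if a joint passes its speed limit or range.

## Robot

A 6-joint arm with a two-finger parallel gripper is mounted at the origin on the work surface. World frame = base frame: x ahead of the robot, y to its left, z up, the work surface at z = 0. Lengths are in m, angles in degrees, forces in N, time in s.
With the tool pointing down it reaches from about 0.35 to 0.875 m from the base axis. Payload 4.2 kg.
Tool frame: the origin (TCP) lies on the centre line of the jaws, within the pads' length; the fingertips stand 11 mm ahead of it and the grasp point (between the pads) lies 8 mm behind it; z points along the fingers, y is the line along which they close (so a half turn about z gives the same grasp; the last joint's range is limited). The gripper opens to 87 mm and grips with 3 to 60 N. Pads are 19 mm wide; open, the fingers measure 117 mm over their backs; the gripper's body (75 mm by 190 mm) begins 51 mm behind the grasp point.
Start: joints at [86.494, 22.042, 0.453, 0, -68.411, -14.817], TCP at [0.196, 0.593, 0.234] pointing down, gripper open.
Joint ranges: [-179.83, 179.83], [-69.29, 118.12], [-61.27, 80.66], [-181.25, 117.63], [-171.15, -9.14], [-177.46, 177.46]. Speed limits (degrees/s): [159.86, 159.86, 180, 180, 180, 180].

## Interface

Orientations are given as a 3x3 rotation matrix whose columns are the frame's x, y, z axes.
In Python, from station import r gives the robot as it stands.
- The arm moves only by the tool servo_tool, never from a script. Its argument "commands" is a list that holds one entry, the list of rows, each a list of 7 numbers: the closure, from 0 (fully open) to 1 (shut), then the shift along the tool's x, y, z in mm, then the turn, a rotation vector about the tool's x, y, z in rad. In form: [[[claw, x, y, z, ax, ay, az], ...]]. A call has exactly 5 rows; each row is the pose to reach, as a shift and turn from the pose commanded when the call began, along the tool's axes at that moment; what a row does not reach only later rows make up. A row lasts 1/10 s, in which the tool goes at most 50 mm and 8.59 degrees, less where a joint would pass 70% of its speed; a pose out of reach is approached as far as the arm can. A call with a gripper value outside its range is refused whole. The fingers move at their own pace and stop on an object; the grip force is fixed at half the most. Time passes only in rows, so rows that repeat a pose let the fingers close, or fill a call up. It gives the time, the measured TCP pose, the force, the opening and the grip force at its end, in the units of the state.
- r.sense(): the state, without advancing time (a new reading comes with each control period).
- r.capture(name): name is "side" or "top" or "wrist"; returns a dict with "pixels" (480x640x3 uint8, red, green, blue), "camera_matrix" (3x3 intrinsics, pixels), "R" (3x3) and "t" (3): a world point X has camera coordinates R X + t. Camera axes: x right, y down, z forward; pixel columns grow to the right and rows downward; lengths in m; the calibration is good to about 2 mm. The wrist camera is an equidistant fisheye: a pixel r from the principal point sees the ray r / f radians off the axis. A picture is of the moment at which its call begins. There is no depth.
- r.finish_job(): hands the job in; it is judged then, once.
The state is a dict: "time_s": time; "joints": joint angles; "joint_velocities": joint speeds; "effort": joint torques, N m; "tcp_pos": TCP position; "ee_rot": TCP orientation; "wrist_force": force on the tool from outside, world axes, zero at the start; "moment": the same for the moment, N m; "gripper_width": opening from 0.0 (shut) to 1.0 (fully open); "gripper_force": force on a finger pad.
Only numpy, scipy, OpenCV 4.12 (cv2) and the standard library are available. Lean on these libraries where they do the work, as an engineer would, in place of code of your own. Each camera call takes 0.05 s, during which the arm holds its last target. There are 200 camera calls.

## Working session

There is one attempt and no reset: what is moved stays moved. The work goes in short steps, Python scripts to look and compute and a tool call to move; the robot and the scene stay as the last step left them, time stands still between calls to the robot, and variables do not carry over. Pictures are saved under pics/ and viewed, at most 10 in all, crops included, and the job is handed in when it is done.

Besides the shell and the picture viewer there is one more tool, called after "Call:" by a JSON object that holds its "name" and its "arguments". servo_tool: Moves the arm, as the interface text tells. Its arguments: {"type":"object","properties":{"commands":{"type":"array","items":{"type":"array","items":{"type":"array","items":{"type":"number"}}}}},"required":["commands"]}

```bash
mkdir -p pics
python3 - <<'E'
from station import r
import cv2, pickle,numpy as np
np.set_printoptions(precision=4,suppress=True)
s=r.sense();print(s['time_s'],s['tcp_pos'],s['ee_rot'],s['gripper_width'])
for n in("top","side"):
    c=r.capture(n);pickle.dump(c,open(n+'.pkl','wb'));cv2.imwrite(f'pics/{n}0.png',c['pixels'][:,:,::-1]);print(c['camera_matrix'],c['R'],c['t'])
E
```

```text
0.0 [0.1963 0.5928 0.2325] [[ 0.9492 -0.3146 -0.0006]
 [-0.3146 -0.9492 -0.0021]
 [ 0.0001  0.0022 -1.    ]] 0.9995486719859743
[[596.3861   0.     331.2425]
 [  0.     596.3861 248.5264]
 [  0.       0.       1.    ]] [[ 0.0024 -0.9999 -0.0164]
 [-0.9989 -0.0017 -0.0461]
 [ 0.0461  0.0165 -0.9988]] [0.0294 0.4945 1.7311]
[[585.9639   0.     318.7765]
 [  0.     585.9639 239.2409]
 [  0.       0.       1.    ]] [[ 0.9531 -0.3023  0.0155]
 [-0.1427 -0.494  -0.8576]
 [ 0.267   0.8152 -0.514 ]] [-0.4774  0.1427  1.1839]
```

View pics/top0.png

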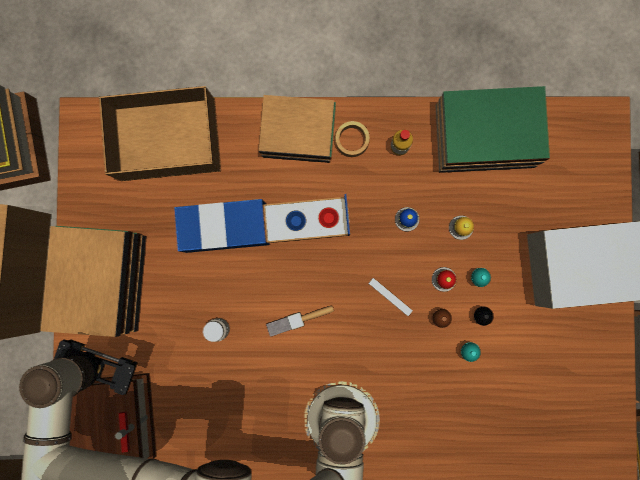

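View pics/side0.png

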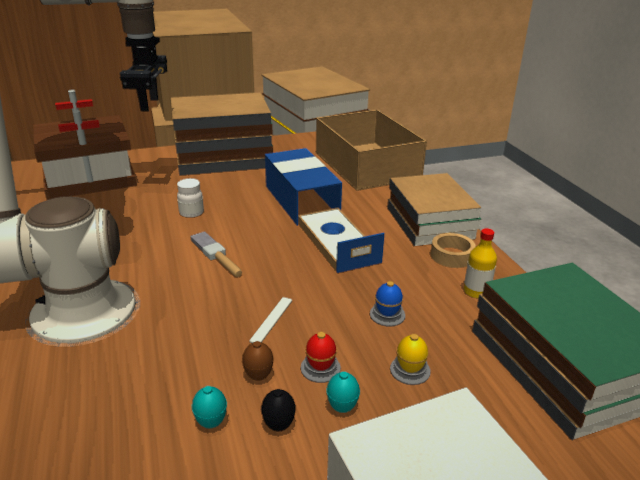

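Candidates for the red egg: the red egg in its grey cup at top (447,279), the brown egg (442,318), the black egg (484,316), teal eggs (482,277) and (471,352). The one in the cup is mine. Blue egg is at (408,218), spare yellow at (463,227), blue pocket at (296,220), red pocket at (328,217), sleeve around (222,225) and drawer front near (347,215).

```bash
cat > h.py <<'E'
import numpy as np,cv2,pickle
np.set_printoptions(precision=4,suppress=True)
def ray(c,u,v,fish=False):
    K=c['camera_matrix'];x=np.array([(u-K[0,2])/K[0,0],(v-K[1,2])/K[1,1]])
    if fish:
        t=np.hypot(*x);d=np.r_[x/max(t,1e-9)*np.sin(t),np.cos(t)]
    else: d=np.r_[x,1]
    return -c['R'].T@c['t'], c['R'].T@(d/np.linalg.norm(d))
def atz(c,u,v,z,fish=False):
    o,d=ray(c,u,v,fish);return o+d*(z-o[2])/d[2]
def tri(rs):
    A=sum(np.eye(3)-np.outer(d,d) for o,d in rs);b=sum((np.eye(3)-np.outer(d,d))@o for o,d in rs)
    return np.linalg.solve(A,b)
def mask(im,col):
    h=cv2.cvtColor(im,cv2.COLOR_RGB2HSV);H,S,V=[h[...,i].astype(int) for i in range(3)]
    return {'red':((H<5)|(H>174))&(S>180)&(V>70),'blue':(H>105)&(H<128)&(S>150)&(V>50),'yellow':(H>20)&(H<32)&(S>170)&(V>110)}[col].astype(np.uint8)
def blobs(im,col,amin=40):
    n,l,st,ce=cv2.connectedComponentsWithStats(cv2.morphologyEx(mask(im,col),cv2.MORPH_CLOSE,np.ones((5,5))))
    return [(ce[i],st[i]) for i in range(1,n) if st[i,4]>amin]
E
python3 - <<'E'
from h import *
C={n:pickle.load(open(n+'.pkl','rb')) for n in('top','side')}
for n in C:
  for col in('red','blue','yellow'):
    for ce,st in blobs(C[n]['pixels'],col): print(n,col,ce,st, atz(C[n],*(ce),.044)[:2], atz(C[n],*ce,.022)[:2])
c=cv2.resize(C['top']['pixels'][180:310,160:500],None,fx=2.3,fy=2.3,interpolation=cv2.INTER_CUBIC)
cv2.imwrite('pics/crop0.png',c[:,:,::-1])
E
```

```text
top red [404.403  134.0746] [400 130   9   9  67] [ 0.8242 -0.1806] [ 0.8295 -0.1829]
top red [328.0767 217.3033] [319 208  19  20 300] [0.5828 0.0392] [0.585  0.0397]
top red [446.232 278.984] [438 270  18  19 250] [ 0.4066 -0.2983] [ 0.4065 -0.3022]
top red [121.8462 421.2885] [119 413   7  17 104] [-0.0003  0.6248] [-0.0056  0.6328]
top red [123.8041 444.2268] [121 435   7  18  97] [-0.0646  0.618 ] [-0.0708  0.6259]
top blue [244.1136 222.6862] [ 224  199   42   48 1673] [0.5671 0.2811] [0.569  0.2847]
top blue [187.5292 227.9555] [ 175  205   26   46 1011] [0.5517 0.4446] [0.5534 0.4503]
top blue [408.1653 217.4463] [400 209  18  18 242] [ 0.5826 -0.1906] [ 0.5848 -0.1931]
top blue [295.1585 220.1338] [286 211  19  19 284] [0.5746 0.1339] [0.5767 0.1356]
top yellow [  3.7727 142.4909] [  0 111  10  56 110] [0.8011 0.9864] [0.8061 0.9991]
top yellow [401.5325 141.1039] [394 130  18  19 154] [ 0.8037 -0.1723] [ 0.8087 -0.1745]
top yellow [464.3884 225.7366] [456 217  17  19 224] [ 0.5589 -0.3511] [ 0.5608 -0.3557]
side red [ 73.5132 104.1491] [ 55  99  38  11 228] [-0.0537  1.2319
[... 286 characters left out ...]
ue [300.4319 181.9678] [ 265  149   77   76 2607] [0.5641 0.3685] [0.577  0.4131]
side blue [332.4053 227.9105] [322 223  22  11 190] [0.5671 0.1034] [0.58   0.1396]
side blue [359.4495 252.2468] [ 337  233   47   39 1090] [ 0.59   -0.0166] [0.6036 0.0158]
side blue [388.6025 299.4161] [377 284  25  32 644] [ 0.5826 -0.1962] [ 0.596  -0.1695]
side yellow [282.6129 124.7903] [271 116  24  18  62] [0.631  0.8203] [0.6459 0.8792]
side yellow [483.6027 256.2088] [470 240  27  31 594] [ 0.8491 -0.1089] [ 0.8709 -0.0795]
side yellow [473.4684 293.2152] [467 289  15   9  79] [ 0.7552 -0.2255] [ 0.7741 -0.1997]
side yellow [412.5542 352.3386] [398 335  30  36 765] [ 0.5613 -0.3503] [ 0.574  -0.3285]
```

View pics/crop0.png

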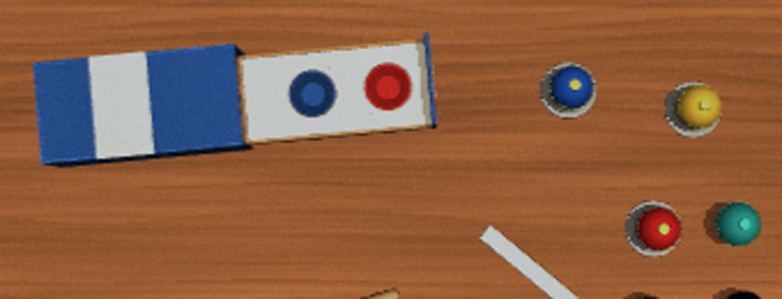

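Call:
{"name": "servo_tool", "arguments": {"commands": [[[0,35,35,0,0,0,0.14],[0,70,70,0,0,0,0.28],[0,105,105,0,0,0,0.42],[0,140,140,0,0,0,0.56],[0,175,175,0,0,0,0.7]]]}}

```text
time_s: 0.6
tcp_pos: [0.3079, 0.37, 0.2332]
ee_rot: [[0.519, -0.855, -0.0], [-0.855, -0.519, -0.001], [0.0, 0.001, -1.0]]
wrist_force: [1.3, 0.5, -0.3]
gripper_width: 0.997
gripper_force: 0.0
```

```bash
cat >> h.py <<'E'
def plan(r,x,y,z,ang=-85.2):
    from scipy.spatial.transform import Rotation as Ro
    s=r.sense();R=np.array(s['ee_rot']);p=np.array(s['tcp_pos']);a=np.radians(ang)
    X=np.array([np.cos(a),np.sin(a),0]);Z=np.array([0,0,-1.]);T=np.c_[X,np.cross(Z,X),Z]
    print('t',s['time_s'],'tcp',p,'F',np.array(s['wrist_force']),'w',s['gripper_width'],'gf',s['gripper_force'])
    print('shift',(R.T@(np.array([x,y,z])-p))*1000,'rot',Ro.from_matrix(R.T@T).as_rotvec())
E
python3 -c "
from h import *
from station import r
plan(r,.583,-.193,.2)"
```

```text
t 0.6 tcp [0.3079 0.37   0.2332] F [ 1.2815  0.4786 -0.3342] w 0.9973155031199012 gf 0.0
shift [624.0155  57.1002  33.4849] rot [ 0.0005 -0.0005  0.462 ]
```

Call:
{"name": "servo_tool", "arguments": {"commands": [[[0,49,-9,0,0,0,0.09],[0,98,-18,0,0,0,0.18],[0,147,-27,0,0,0,0.27],[0,196,-36,0,0,0,0.36],[0,245,-46,0,0,0,0.46]]]}}

```text
time_s: 1.1
tcp_pos: [0.4758, 0.1856, 0.2335]
ee_rot: [[0.087, -0.996, -0.0], [-0.996, -0.087, 0.0], [-0.0, 0.0, -1.0]]
wrist_force: [0.3, 1.1, -0.2]
gripper_width: 1.003
gripper_force: 0.0
```

```bash
python3 -c "
from h import *
from station import r
plan(r,.57,.088,.2)"
```

```text
t 1.1 tcp [0.4758 0.1856 0.2335] F [ 0.3149  1.1318 -0.1632] w 1.003494728841302 gf 0.0
shift [105.4849 -85.3547  33.4502] rot [0.0002 0.0001 0.0035]
```

Call:
{"name": "servo_tool", "arguments": {"commands": [[[0,35,-28,10,0,0,0],[0,70,-57,20,0,0,0],[0,105,-85,33,0,0,0],[0,105,-85,33,0,0,0],[0,105,-85,33,0,0,0]]]}}

```text
time_s: 1.6
tcp_pos: [0.5691, 0.0895, 0.1992]
ee_rot: [[0.088, -0.996, -0.003], [-0.996, -0.088, -0.001], [0.001, 0.003, -1.0]]
wrist_force: [0.3, -0.1, -0.8]
gripper_width: 1.001
gripper_force: 0.0
```

Run:
```python
from h import *
from station import r
c=r.capture('wrist');pickle.dump(c,open('w1.pkl','wb'));cv2.imwrite('pics/w1.png',c['pixels'][:,:,::-1])
print(c['camera_matrix'],c['R'],-c['R'].T@c['t'])
plan(r,.583,-.193,.2)
for col in('red','blue'):
  for ce,st in blobs(c['pixels'],col): print(col,ce,st,[atz(c,*ce,z,True)[:2] for z in(.02,.044)])
```

```text
[[371.6483   0.     317.3122]
 [  0.     371.6483 239.4863]
 [  0.       0.       1.    ]] [[-0.9961 -0.0884  0.0036]
 [-0.0845  0.9632  0.2551]
 [-0.026   0.2538 -0.9669]] [0.5751 0.0202 0.3499]
t 1.65 tcp [0.5689 0.0905 0.2001] F [-0.0424  0.7644 -0.2855] w 0.9966102491470609 gf 0.0
shift [283.5669  11.5316   0.1284] rot [ 0.0012 -0.0002  0.0065]
red [304.0089 166.2935] [ 271  132   66   65 2259] [array([0.5839, 0.0411]), array([0.5832, 0.0396])]
blue [310.9123  95.9433] [240  93 138   8 741] [array([ 0.5833, -0.0219]), array([ 0.5827, -0.0188])]
```

View pics/w1.png

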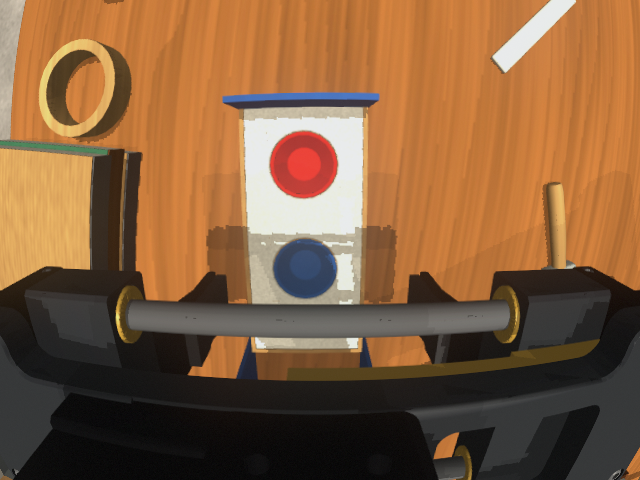

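The wrist view shows the red pocket centred near (304,164), the blue pocket near (305,268), and the drawer front edge along row 99 (columns 223–378).

Run:
```python
from h import *
c=pickle.load(open('w1.pkl','rb'));im=c['pixels']
h=cv2.cvtColor(im,cv2.COLOR_RGB2HSV)
for col,(u,v) in dict(red=(304,164),blue=(305,268)).items():
    m=((h[...,1]>120)&((h[...,0]<6)|(h[...,0]>172)) if col=='red' else (h[...,0]>100)&(h[...,0]<130)&(h[...,1]>90)).astype(np.uint8)
    w=np.zeros_like(m);w[v-45:v+45,u-45:u+45]=1
    cs,_=cv2.findContours(m*w,cv2.RETR_EXTERNAL,cv2.CHAIN_APPROX_NONE);k=max(cs,key=cv2.contourArea)
    P=np.array([atz(c,*q[0],.025,True)[:2] for q in k],np.float32)
    print(col,cv2.minEnclosingCircle(P),cv2.fitEllipse(P))
# side wall edges direction and front edge at z=.08
print([atz(c,*q,.08,True)[:2] for q in((223,97),(378,94))])
print([atz(c,*q,.025,True)[:2] for q in((243,130),(251,320),(366,130),(361,320))])
```

```text
red ((0.5847230553627014, 0.03913327306509018), 0.02954924665391445) ((0.5846943259239197, 0.039324015378952026), (0.057532958686351776, 0.05771759897470474), 99.26164245605469)
blue ((0.575688898563385, 0.1347201019525528), 0.02894916944205761) ((0.575533926486969, 0.13473084568977356), (0.056172359734773636, 0.056548330932855606), 105.9548110961914)
[array([ 0.6458, -0.01  ]), array([ 0.5339, -0.0209])]
[array([0.6397, 0.0126]), array([0.6243, 0.1929]), array([0.533 , 0.0039]), array([0.5165, 0.183 ])]
```

Call:
{"name": "servo_tool", "arguments": {"commands": [[[0,48,2,0,0,0,0],[0,96,4,0,0,0,0],[0,144,6,0,0,0,0],[0,192,8,0,0,0,0],[0,225,11,0,0,0,0]]]}}

```text
time_s: 2.15
tcp_pos: [0.5785, -0.1353, 0.2015]
ee_rot: [[0.092, -0.996, 0.002], [-0.996, -0.092, -0.0], [0.0, -0.001, -1.0]]
wrist_force: [-0.5, 0.1, -1.6]
gripper_width: 1.003
gripper_force: 0.0
```

Run:
```python
from h import *
from station import r
c=r.capture('wrist');pickle.dump(c,open('w2.pkl','wb'));cv2.imwrite('pics/w2.png',c['pixels'][:,:,::-1])
for col in('red','blue','yellow'):
  for ce,st in blobs(c['pixels'],col): print(col,ce,st,[atz(c,*ce,z,True)[:2] for z in(.044,.08)])
plan(r,.583,-.193,.15)
```

```text
red [522.9714  70.4654] [ 499   43   52   56 1992] [array([ 0.4052, -0.2992]), array([ 0.4261, -0.2882])]
red [ 17.876  184.5281] [  0 167  37  37 960] [array([ 0.9004, -0.1546]), array([ 0.8634, -0.1605])]
red [277.9313 375.5191] [270 372  17   9 131] [array([0.6032, 0.0206]), array([ 0.601 , -0.0057])]
blue [318.1238 159.3164] [ 289  130   59   60 2415] [array([ 0.5824, -0.1917]), array([ 0.5826, -0.1933])]
blue [255.25   367.5409] [228 365  60   6 220] [array([0.6263, 0.0137]), array([ 0.6214, -0.0119])]
yellow [365.1311   4.9041] [338   0  53  13 511] [array([ 0.5556, -0.3296]), array([ 0.559 , -0.3151])]
yellow [541.6316  65.3383] [536  59  12  14 133] [array([ 0.3843, -0.3099]), array([ 0.4076, -0.2976])]
yellow [122.6992 152.8271] [109 142  22  23 133] [array([ 0.7594, -0.1881]), array([ 0.7389, -0.1901])]
yellow [ 63.13   174.0373] [  31  144   65   65 2785] [array([ 0.8313, -0.1669]), array([ 0.8024, -0.1713])]
t 2.2 tcp [ 0.5782 -0.1386  0.2014] F [ 1.4285 -2.1787  0.7225] w 0.997010910093108 gf 0.0
shift [54.5834  0.0667 51.4572] rot [-0.0007 -0.0014  0.0051]
```

View pics/w2.png

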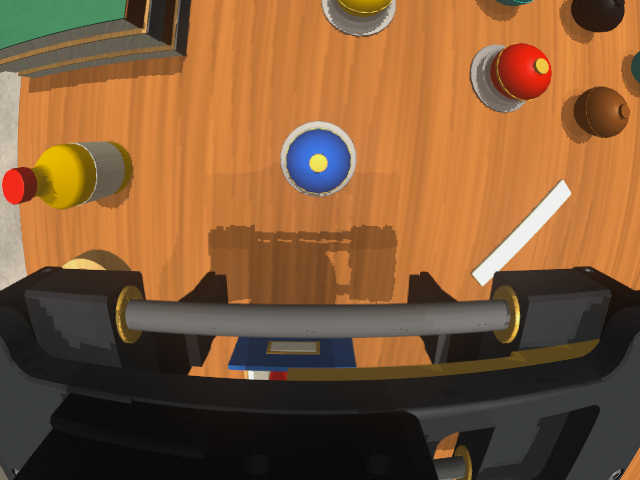

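The blue egg's cap is at (318,162), almost concentric with its cup. The red egg is at (523,70), with its cap at (541,65).

Call:
{"name": "servo_tool", "arguments": {"commands": [[[0,27,0,10,0,0,0],[0,54,0,35,0,0,0],[0,54,0,65,0,0,0],[0,54,0,90,0,0,0],[0,54,0,90,0,0,0]]]}}

```text
time_s: 2.7
tcp_pos: [0.581, -0.1864, 0.1075]
ee_rot: [[0.092, -0.996, -0.007], [-0.996, -0.092, 0.001], [-0.002, 0.007, -1.0]]
wrist_force: [-0.1, -0.2, 1.0]
gripper_width: 1.0
gripper_force: 0.0
```

```bash
python3 -c "
from h import *
from station import r
plan(r,.5825,-.1925,.036,-84.5)"
```

```text
t 2.7 tcp [ 0.581  -0.1864  0.1075] F [-0.0723 -0.1647  0.99  ] w 0.9997786001229132 gf 0.0
shift [ 6.4001 -1.4212 71.4401] rot [ 0.0072  0.0021 -0.004 ]
```

Call:
{"name": "servo_tool", "arguments": {"commands": [[[0,6,-1,10,0,0,0],[0,6,-1,22,0,0,0],[0,6,-1,34,0,0,0],[0,6,-1,40,0,0,0],[0,6,-1,40,0,0,0]]]}}

```text
time_s: 3.2
tcp_pos: [0.5844, -0.1939, 0.0694]
ee_rot: [[0.091, -0.996, -0.002], [-0.996, -0.091, 0.0], [-0.0, 0.002, -1.0]]
wrist_force: [0.2, 0.0, -0.3]
gripper_width: 0.999
gripper_force: 0.0
```

```bash
python3 -c "
from h import *
from station import r
plan(r,.5825,-.1925,.036,-84.5)"
```

```text
t 3.2 tcp [ 0.5844 -0.1939  0.0694] F [ 0.2292  0.0242 -0.2889] w 0.9992665913912895 gf 0.0
shift [-1.5502  1.7275 33.4339] rot [ 0.0022  0.0005 -0.005 ]
```

Call:
{"name": "servo_tool", "arguments": {"commands": [[[0,-1,1,10,0,0,0],[0,-1,1,20,0,0,0],[0,-1,1,28,0,0,0],[0,-1,1,33,0,0,0],[0,-1,1,33,0,0,0]]]}}

```text
time_s: 3.7
tcp_pos: [0.5834, -0.1931, 0.0364]
ee_rot: [[0.091, -0.996, -0.002], [-0.996, -0.091, 0.0], [-0.0, 0.002, -1.0]]
wrist_force: [0.0, 0.5, -0.4]
gripper_width: 1.001
gripper_force: 0.0
```

Call:
{"name": "servo_tool", "arguments": {"commands": [[[0.2,0,0,0,0,0,0],[0.3,0,0,0,0,0,0],[0.45,0,0,0,0,0,0],[0.6,0,0,0,0,0,0],[0.6,0,0,0,0,0,0]]]}}

```text
time_s: 4.2
tcp_pos: [0.5842, -0.1932, 0.0378]
ee_rot: [[0.091, -0.996, 0.0], [-0.996, -0.091, -0.0], [0.0, -0.0, -1.0]]
wrist_force: [0.6, 0.2, 0.6]
gripper_width: 0.627
gripper_force: 0.0
```

Call:
{"name": "servo_tool", "arguments": {"commands": [[[0.6,0,0,0,0,0,0],[0.6,0,0,0,0,0,0],[0.6,0,0,-5,0,0,0],[0.6,0,0,-15,0,0,0],[0.6,0,0,-30,0,0,0]]]}}

```text
time_s: 4.7
tcp_pos: [0.5836, -0.1931, 0.0677]
ee_rot: [[0.091, -0.996, -0.002], [-0.996, -0.091, 0.0], [-0.0, 0.002, -1.0]]
wrist_force: [0.8, -0.2, 0.2]
gripper_width: 0.601
gripper_force: 29.9
```

```bash
python3 -c "
from h import *
from station import r
plan(r,.5756,.1346,.13,-84.5)"
```

```text
t 4.7 tcp [ 0.5836 -0.1931  0.0677] F [ 0.7908 -0.2472  0.1764] w 0.6006779561920264 gf 29.93851341532718
shift [-327.0836  -21.7114  -62.2576] rot [ 0.0016  0.0004 -0.0051]
```

Call:
{"name": "servo_tool", "arguments": {"commands": [[[0.6,0,0,-20,0,0,0],[0.6,-15,0,-45,0,0,0],[0.6,-45,-2,-65,0,0,0],[0.6,-85,-5,-70,0,0,0],[0.6,-125,-8,-70,0,0,0]]]}}

```text
time_s: 5.2
tcp_pos: [0.5815, -0.067, 0.1401]
ee_rot: [[0.09, -0.996, 0.004], [-0.996, -0.09, 0.0], [-0.0, -0.005, -1.0]]
wrist_force: [0.4, 0.7, -0.6]
gripper_width: 0.6
gripper_force: 29.9
```

Call:
{"name": "servo_tool", "arguments": {"commands": [[[0.6,-42,-3,0,0,0,0],[0.6,-85,-6,0,0,0,0],[0.6,-125,-9,0,0,0,0],[0.6,-160,-11,0,0,0,0],[0.6,-180,-13,0,0,0,0]]]}}

```text
time_s: 5.7
tcp_pos: [0.5772, 0.1152, 0.1386]
ee_rot: [[0.093, -0.996, 0.001], [-0.996, -0.093, 0.001], [-0.001, -0.002, -1.0]]
wrist_force: [1.0, 0.0, -0.7]
gripper_width: 0.603
gripper_force: 29.9
```

Run:
```python
from h import *
from station import r
plan(r,.5756,.1346,.0455,-84.5)
c=r.capture('wrist');pickle.dump(c,open('w3.pkl','wb'));cv2.imwrite('pics/w3.png',c['pixels'][:,:,::-1])
```

```text
t 5.7 tcp [0.5772 0.1152 0.1386] F [ 0.9523  0.0055 -0.6662] w 0.6025045110023239 gf 29.938105311375693
shift [-19.4143  -0.0583  93.0919] rot [-0.0015  0.0006 -0.0025]
```

View pics/w3.png

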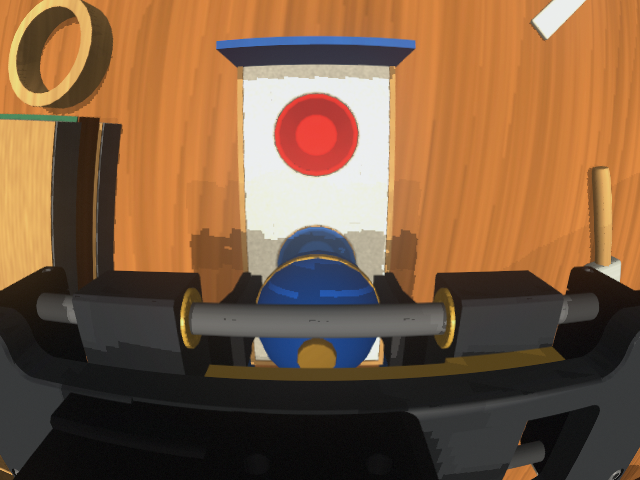

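The blue egg is held between the fingers above the blue pocket (rim top at about (316,228)), and the red pocket is centred near (316,134).

Run:
```python
from h import *
from station import r
c=pickle.load(open('w3.pkl','rb'));im=c['pixels']
h=cv2.cvtColor(im,cv2.COLOR_RGB2HSV)
m=((h[...,1]>120)&((h[...,0]<6)|(h[...,0]>172))).astype(np.uint8);w=np.zeros_like(m);w[80:190,260:370]=1
cs,_=cv2.findContours(m*w,cv2.RETR_EXTERNAL,cv2.CHAIN_APPROX_NONE);k=max(cs,key=cv2.contourArea)
P=np.array([atz(c,*q[0],.025,True)[:2] for q in k],np.float32);print(cv2.fitEllipse(P))
print('cap',atz(c,317,356,.138+.0065+.036,True),'blue rim far edge',atz(c,316,227,.025,True))
ps=[r.sense() for _ in range(3)];print([p['tcp_pos'] for p in ps])
```

```text
((0.5847461819648743, 0.03932030498981476), (0.0578090101480484, 0.05786535516381264), 15.933995246887207)
cap [0.5766 0.1154 0.1805] blue rim far edge [0.5784 0.1061 0.025 ]
[array([0.5778, 0.117 , 0.1386]), array([0.5778, 0.117 , 0.1386]), array([0.5778, 0.117 , 0.1386])]
```

Call:
{"name": "servo_tool", "arguments": {"commands": [[[0.6,-9,0,0,0,0,0],[0.6,-18,0,10,0,0,0],[0.6,-18,0,30,0,0,0],[0.6,-18,0,50,0,0,0],[0.6,-18,0,60,0,0,0]]]}}

```text
time_s: 6.25
tcp_pos: [0.5743, 0.1294, 0.0753]
ee_rot: [[0.089, -0.996, -0.004], [-0.996, -0.089, -0.001], [0.001, 0.004, -1.0]]
wrist_force: [-0.4, 0.3, -1.4]
gripper_width: 0.602
gripper_force: 29.9
```

Call:
{"name": "servo_tool", "arguments": {"commands": [[[0.6,0,0,0,0,0,0],[0.6,0,0,0,0,0,0],[0.6,0,0,4,0,0,0],[0.6,0,0,8,0,0,0],[0.6,0,0,8,0,0,0]]]}}

```text
time_s: 6.75
tcp_pos: [0.5754, 0.1303, 0.0693]
ee_rot: [[0.091, -0.996, -0.0], [-0.996, -0.091, -0.0], [0.0, 0.0, -1.0]]
wrist_force: [-0.0, -1.3, -0.8]
gripper_width: 0.604
gripper_force: 29.9
```

```bash
python3 -c "
from h import *
from station import r
plan(r,.5757,.1348,.0455,-84.5)"
```

```text
t 6.75 tcp [0.5754 0.1303 0.0693] F [-0.0142 -1.2822 -0.8088] w 0.6040677591290207 gf 29.938483130245004
shift [-4.467  -0.7402 23.8313] rot [ 0.0005 -0.     -0.0052]
```

Call:
{"name": "servo_tool", "arguments": {"commands": [[[0.6,-2,0,0,0,0,0],[0.6,-4,0,3,0,0,0],[0.6,-4,0,8,0,0,0],[0.6,-4,0,13,0,0,0],[0.6,-4,0,16,0,0,0]]]}}

```text
time_s: 7.25
tcp_pos: [0.5749, 0.1343, 0.0527]
ee_rot: [[0.091, -0.996, -0.001], [-0.996, -0.091, -0.0], [0.0, 0.001, -1.0]]
wrist_force: [0.4, -0.2, 0.1]
gripper_width: 0.602
gripper_force: 29.9
```

Call:
{"name": "servo_tool", "arguments": {"commands": [[[0.6,0,0,1,0,0,0],[0.6,0,0,3,0,0,0],[0.6,0,0,4,0,0,0],[0.6,0,0,5,0,0,0],[0.6,0,0,5,0,0,0]]]}}

```text
time_s: 7.75
tcp_pos: [0.5752, 0.1344, 0.0485]
ee_rot: [[0.091, -0.996, -0.0], [-0.996, -0.091, -0.0], [0.0, 0.0, -1.0]]
wrist_force: [0.1, -0.1, -0.2]
gripper_width: 0.605
gripper_force: 29.9
```

```bash
python3 -c "
from h import *
from station import r
plan(r,.5757,.1348,.0455,-84.5)"
```

```text
t 7.75 tcp [0.5752 0.1344 0.0485] F [ 0.1038 -0.1324 -0.2414] w 0.6052486373583229 gf 29.938479525153525
shift [-0.3976 -0.5073  2.9769] rot [ 0.0001 -0.     -0.0051]
```

Call:
{"name": "servo_tool", "arguments": {"commands": [[[0.6,0,0,1,0,0,0],[0.6,0,0,2,0,0,0],[0.6,0,0,3,0,0,0],[0.6,0,0,3,0,0,0],[0.6,0,0,3,0,0,0]]]}}

```text
time_s: 8.25
tcp_pos: [0.5753, 0.1344, 0.0455]
ee_rot: [[0.091, -0.996, -0.0], [-0.996, -0.091, -0.0], [0.0, 0.0, -1.0]]
wrist_force: [0.9, -0.5, 0.0]
gripper_width: 0.603
gripper_force: 29.9
```

Call:
{"name": "servo_tool", "arguments": {"commands": [[[0.6,0,0,0.5,0,0,0],[0.6,0,0,0.5,0,0,0],[0.6,0,0,1,0,0,0],[0.6,0,0,1,0,0,0],[0.6,0,0,1,0,0,0]]]}}

```text
time_s: 8.75
tcp_pos: [0.5753, 0.1344, 0.0447]
ee_rot: [[0.091, -0.996, 0.0], [-0.996, -0.091, 0.0], [-0.0, -0.0, -1.0]]
wrist_force: [-0.3, -0.9, 0.4]
gripper_width: 0.608
gripper_force: 29.9
```

Call:
{"name": "servo_tool", "arguments": {"commands": [[[0.6,0,0,0.5,0,0,0],[0.4,0,0,0.5,0,0,0],[0.35,0,0,0.5,0,0,0],[0.25,0,0,0.5,0,0,0],[0.15,0,0,0.5,0,0,0]]]}}

```text
time_s: 9.25
tcp_pos: [0.5752, 0.1343, 0.0436]
ee_rot: [[0.091, -0.996, -0.0], [-0.996, -0.091, -0.0], [0.0, 0.0, -1.0]]
wrist_force: [-0.0, 0.6, -0.3]
gripper_width: 0.755
gripper_force: 0.0
```

Call:
{"name": "servo_tool", "arguments": {"commands": [[[0.1,0,0,0,0,0,0],[0.05,0,0,0,0,0,0],[0.0,0,0,-10,0,0,0],[0.0,0,0,-30,0,0,0],[0.0,0,0,-60,0,0,0]]]}}

```text
time_s: 9.75
tcp_pos: [0.5743, 0.1339, 0.1038]
ee_rot: [[0.091, -0.996, -0.003], [-0.996, -0.091, -0.002], [0.001, 0.003, -1.0]]
wrist_force: [1.3, -0.3, -0.1]
gripper_width: 0.998
gripper_force: 0.0
```

```bash
python3 -c "
from h import *
from station import r
plan(r,.407,-.2985,.18,-84.5)"
```

```text
t 9.75 tcp [0.5743 0.1339 0.1038] F [ 1.2949 -0.3177 -0.1256] w 0.99814750502583 gf 0.0
shift [415.5631 206.0929 -75.0309] rot [ 0.0034 -0.0012 -0.0051]
```

Call:
{"name": "servo_tool", "arguments": {"commands": [[[0,0,0,-40,0,0,0],[0,25,12,-75,0,0,0],[0,68,34,-75,0,0,0],[0,112,55,-75,0,0,0],[0,155,76,-75,0,0,0]]]}}

```text
time_s: 10.25
tcp_pos: [0.5129, -0.0282, 0.1803]
ee_rot: [[0.092, -0.996, 0.002], [-0.996, -0.092, 0.0], [-0.0, -0.002, -1.0]]
wrist_force: [0.4, 0.3, 0.1]
gripper_width: 1.002
gripper_force: 0.0
```

Call:
{"name": "servo_tool", "arguments": {"commands": [[[0,44,22,0,0,0,0],[0,88,44,0,0,0,0],[0,130,65,0,0,0,0],[0,170,85,0,0,0,0],[0,200,100,0,0,0,0]]]}}

```text
time_s: 10.75
tcp_pos: [0.431, -0.2371, 0.1801]
ee_rot: [[0.09, -0.996, 0.001], [-0.996, -0.09, -0.0], [0.001, -0.001, -1.0]]
wrist_force: [-0.1, 0.2, -0.5]
gripper_width: 1.0
gripper_force: 0.0
```

Run:
```python
from h import *
from station import r
c=r.capture('wrist');pickle.dump(c,open('w4.pkl','wb'))
for col in('red','yellow'):
  for ce,st in blobs(c['pixels'],col): print(col,ce,st,[atz(c,*ce,z,True)[:2] for z in(.044,.08)])
t=r.capture('top');
for ce,st in blobs(t['pixels'],'blue'):print('top',ce,st,atz(t,*ce,.051))
s=r.capture('side')
for ce,st in blobs(s['pixels'],'blue'):print('side',ce,st,atz(s,*ce,.051))
im=np.hstack([cv2.resize(c['pixels'],(400,300)),cv2.resize(s['pixels'][150:300,250:450],(400,300))]);cv2.imwrite('pics/w4.png',im[:,:,::-1])
plan(r,.407,-.2985,.1,-84.5)
```

```text
red [355.1443 157.8553] [ 322  125   68   67 3173] [array([ 0.4067, -0.2984]), array([ 0.4104, -0.2995])]
yellow [170.0825  83.3647] [ 138   52   65   65 3323] [array([ 0.5588, -0.3493]), array([ 0.5434, -0.344 ])]
yellow [362.359  165.2051] [352 156  18  14  78] [array([ 0.4005, -0.2933]), array([ 0.4051, -0.295 ])]
yellow [ 12.4798 238.9942] [  0 232  23  17 173] [array([ 0.7465, -0.2032]), array([ 0.7076, -0.2162])]
top [244.138  222.6894] [ 224  199   42   48 1674] [0.5664 0.2799 0.051 ]
top [187.5168 227.9347] [ 175  205   26   46 1010] [0.5512 0.4428 0.051 ]
top [294.9158 220.0769] [286 212  19  18 273] [0.5741 0.1341 0.051 ]
side [284.8812 179.8003] [ 266  149   44   63 1482] [0.5229 0.3792 0.051 ]
side [335.835  228.9709] [324 224  20  10 103] [0.5691 0.0849 0.051 ]
side [361.7361 252.8578] [337 233  47  39 830] [ 0.5896 -0.0306  0.051 ]
t 10.9 tcp [ 0.4314 -0.2367  0.1797] F [-1.0328  0.3239 -0.1473] w 1.0031071539861904 gf 0.0
shift [59.4083 29.7953 79.7305] rot [-0.0009 -0.0003 -0.0087]
```

View pics/w4.png

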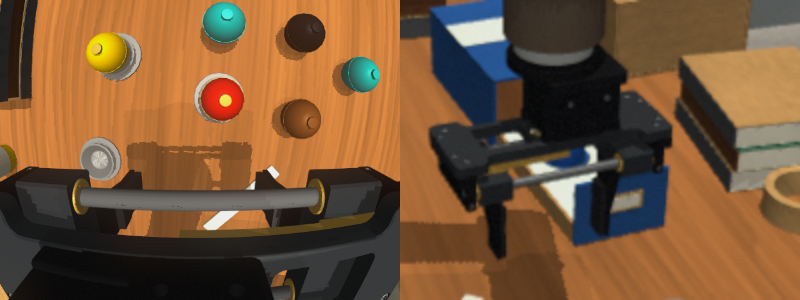

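The red egg is under the gripper in its cup (cap at (225,100) in the left half). The empty blue cup is at (99,160). In the side view the arm hides the drawer, but the top-camera blob puts the blue egg over its pocket.

Call:
{"name": "servo_tool", "arguments": {"commands": [[[0,30,15,0,0,0,0],[0,59,30,15,0,0,0],[0,59,30,45,0,0,0],[0,59,30,75,0,0,0],[0,59,30,80,0,0,0]]]}}

```text
time_s: 11.4
tcp_pos: [0.4059, -0.2952, 0.0965]
ee_rot: [[0.091, -0.996, -0.006], [-0.996, -0.091, 0.003], [-0.003, 0.006, -1.0]]
wrist_force: [-0.7, 0.5, -0.2]
gripper_width: 1.001
gripper_force: 0.0
```

Call:
{"name": "servo_tool", "arguments": {"commands": [[[0,0,0,0,0,0,0],[0,0,0,10,0,0,0],[0,0,0,20,0,0,0],[0,0,0,30,0,0,0],[0,0,0,30,0,0,0]]]}}

```text
time_s: 11.9
tcp_pos: [0.4068, -0.2961, 0.0678]
ee_rot: [[0.091, -0.996, -0.003], [-0.996, -0.091, 0.001], [-0.001, 0.003, -1.0]]
wrist_force: [0.5, -0.0, 0.5]
gripper_width: 0.999
gripper_force: 0.0
```

```bash
python3 -c "
from h import *
from station import r
plan(r,.407,-.298,.037,-84.5)"
```

```text
t 11.9 tcp [ 0.4068 -0.2961  0.0678] F [ 0.4537 -0.0297  0.4917] w 0.9992058561337932 gf 0.0
shift [ 1.92   -0.0888 30.7508] rot [ 0.0025  0.0013 -0.0051]
```

Call:
{"name": "servo_tool", "arguments": {"commands": [[[0,1.5,0,10,0,0,0],[0,1.5,0,20,0,0,0],[0,1.5,0,28,0,0,0],[0,1.5,0,31,0,0,0],[0,1.5,0,31,0,0,0]]]}}

```text
time_s: 12.4
tcp_pos: [0.4075, -0.298, 0.0373]
ee_rot: [[0.091, -0.996, -0.001], [-0.996, -0.091, 0.0], [-0.001, 0.001, -1.0]]
wrist_force: [0.5, 0.1, 0.8]
gripper_width: 1.003
gripper_force: 0.0
```

Call:
{"name": "servo_tool", "arguments": {"commands": [[[0.2,0,0,0,0,0,0],[0.3,0,0,0,0,0,0],[0.45,0,0,0,0,0,0],[0.6,0,0,0,0,0,0],[0.6,0,0,0,0,0,0]]]}}

```text
time_s: 12.9
tcp_pos: [0.4079, -0.2981, 0.0382]
ee_rot: [[0.091, -0.996, 0.0], [-0.996, -0.091, -0.0], [0.0, -0.0, -1.0]]
wrist_force: [0.4, 0.7, -0.3]
gripper_width: 0.635
gripper_force: 0.0
```

Call:
{"name": "servo_tool", "arguments": {"commands": [[[0.6,0,0,0,0,0,0],[0.6,0,0,0,0,0,0],[0.6,0,0,-5,0,0,0],[0.6,0,0,-15,0,0,0],[0.6,0,0,-30,0,0,0]]]}}

```text
time_s: 13.4
tcp_pos: [0.4074, -0.2979, 0.0683]
ee_rot: [[0.091, -0.996, -0.002], [-0.996, -0.091, 0.001], [-0.001, 0.002, -1.0]]
wrist_force: [0.9, 0.8, -0.3]
gripper_width: 0.603
gripper_force: 30.0
```

```bash
python3 -c "
from h import *
from station import r
plan(r,.5847,.0393,.145,-84.5)"
```

```text
t 13.4 tcp [ 0.4074 -0.2979  0.0683] F [ 0.8806  0.8295 -0.3464] w 0.6032022241218916 gf 29.99252588507474
shift [-319.7587 -207.1012  -76.7915] rot [ 0.0015  0.0008 -0.0051]
```

Call:
{"name": "servo_tool", "arguments": {"commands": [[[0.6,0,0,-25,0,0,0],[0.6,-15,-10,-55,0,0,0],[0.6,-45,-29,-75,0,0,0],[0.6,-80,-52,-77,0,0,0],[0.6,-115,-75,-77,0,0,0]]]}}

```text
time_s: 13.9
tcp_pos: [0.4731, -0.1757, 0.1472]
ee_rot: [[0.09, -0.996, 0.004], [-0.996, -0.09, -0.0], [0.001, -0.004, -1.0]]
wrist_force: [0.4, -0.6, -1.6]
gripper_width: 0.598
gripper_force: 30.0
```

Call:
{"name": "servo_tool", "arguments": {"commands": [[[0.6,-40,-26,0,0,0,0],[0.6,-80,-52,0,0,0,0],[0.6,-120,-78,0,0,0,0],[0.6,-160,-104,0,0,0,0],[0.6,-190,-124,0,0,0,0]]]}}

```text
time_s: 14.4
tcp_pos: [0.5794, 0.0264, 0.146]
ee_rot: [[0.093, -0.996, 0.001], [-0.996, -0.093, 0.0], [-0.0, -0.001, -1.0]]
wrist_force: [-0.2, -0.5, -1.5]
gripper_width: 0.601
gripper_force: 30.0
```

Call:
{"name": "servo_tool", "arguments": {"commands": [[[0.6,-8,-4,0,0,0,0],[0.6,-14,-8,0,0,0,0],[0.6,-14,-8,20,0,0,0],[0.6,-14,-8,45,0,0,0],[0.6,-14,-8,50,0,0,0]]]}}

```text
time_s: 14.9
tcp_pos: [0.5824, 0.0369, 0.0927]
ee_rot: [[0.089, -0.996, -0.006], [-0.996, -0.089, -0.001], [0.001, 0.006, -1.0]]
wrist_force: [-1.0, -0.5, -1.1]
gripper_width: 0.602
gripper_force: 30.0
```

Call:
{"name": "servo_tool", "arguments": {"commands": [[[0.6,0,0,5,0,0,0],[0.6,0,0,15,0,0,0],[0.6,0,0,18,0,0,0],[0.6,0,0,18,0,0,0],[0.6,0,0,18,0,0,0]]]}}

```text
time_s: 15.4
tcp_pos: [0.5854, 0.0384, 0.0775]
ee_rot: [[0.091, -0.996, 0.001], [-0.996, -0.091, 0.0], [-0.0, -0.001, -1.0]]
wrist_force: [-0.2, 0.1, -0.1]
gripper_width: 0.598
gripper_force: 30.0
```

```bash
python3 -c "
from h import *
from station import r
plan(r,.5847,.0393,.0455,-84.5)"
```

```text
t 15.4 tcp [0.5854 0.0384 0.0775] F [-0.2023  0.1097 -0.1104] w 0.5978614685079306 gf 29.993119745203607
shift [-0.9418  0.6031 32.028 ] rot [-0.0009  0.     -0.0049]
```

Call:
{"name": "servo_tool", "arguments": {"commands": [[[0.6,-1,0.5,5,0,0,0],[0.6,-1,0.5,12,0,0,0],[0.6,-1,0.5,19,0,0,0],[0.6,-1,0.5,25,0,0,0],[0.6,-1,0.5,25,0,0,0]]]}}

```text
time_s: 15.9
tcp_pos: [0.5836, 0.0391, 0.0506]
ee_rot: [[0.091, -0.996, -0.003], [-0.996, -0.091, -0.001], [0.0, 0.003, -1.0]]
wrist_force: [-0.2, -0.1, -1.4]
gripper_width: 0.598
gripper_force: 30.0
```

Call:
{"name": "servo_tool", "arguments": {"commands": [[[0.6,0,0,1,0,0,0],[0.6,0,0,2,0,0,0],[0.6,0,0,3,0,0,0],[0.6,0,0,4,0,0,0],[0.6,0,0,4,0,0,0]]]}}

```text
time_s: 16.4
tcp_pos: [0.5844, 0.0393, 0.048]
ee_rot: [[0.091, -0.996, -0.0], [-0.996, -0.091, 0.0], [-0.0, 0.0, -1.0]]
wrist_force: [-0.5, -0.2, -2.0]
gripper_width: 0.601
gripper_force: 30.0
```

Call:
{"name": "servo_tool", "arguments": {"commands": [[[0.6,0,0,1,0,0,0],[0.6,0,0,2,0,0,0],[0.6,0,0,3,0,0,0],[0.6,0,0,3,0,0,0],[0.6,0,0,3,0,0,0]]]}}

```text
time_s: 16.9
tcp_pos: [0.5844, 0.0393, 0.0452]
ee_rot: [[0.091, -0.996, 0.0], [-0.996, -0.091, -0.0], [0.0, -0.0, -1.0]]
wrist_force: [-0.3, 0.3, 0.7]
gripper_width: 0.602
gripper_force: 30.0
```

Call:
{"name": "servo_tool", "arguments": {"commands": [[[0.6,0,0,0.5,0,0,0],[0.6,0,0,0.5,0,0,0],[0.4,0,0,0.5,0,0,0],[0.35,0,0,0.5,0,0,0],[0.25,0,0,0.5,0,0,0]]]}}

```text
time_s: 17.4
tcp_pos: [0.5846, 0.0394, 0.0443]
ee_rot: [[0.091, -0.996, 0.0], [-0.996, -0.091, 0.0], [-0.0, -0.0, -1.0]]
wrist_force: [0.8, -0.4, -0.1]
gripper_width: 0.677
gripper_force: 0.0
```

Call:
{"name": "servo_tool", "arguments": {"commands": [[[0.15,0,0,0,0,0,0],[0.05,0,0,0,0,0,0],[0.0,0,0,-5,0,0,0],[0.0,0,0,-25,0,0,0],[0.0,0,0,-60,0,0,0]]]}}

```text
time_s: 17.9
tcp_pos: [0.5827, 0.0389, 0.103]
ee_rot: [[0.09, -0.996, -0.006], [-0.996, -0.09, -0.002], [0.001, 0.006, -1.0]]
wrist_force: [0.5, -0.1, 1.3]
gripper_width: 0.987
gripper_force: 0.0
```

Call:
{"name": "servo_tool", "arguments": {"commands": [[[0,0,0,-25,0,0,0],[0,15,0,-50,0,0,0],[0,50,0,-70,0,0,0],[0,90,0,-70,0,0,0],[0,130,0,-70,0,0,0]]]}}

```text
time_s: 18.4
tcp_pos: [0.5967, -0.091, 0.1761]
ee_rot: [[0.092, -0.996, 0.003], [-0.996, -0.092, 0.0], [-0.0, -0.003, -1.0]]
wrist_force: [1.5, -0.0, -0.7]
gripper_width: 1.004
gripper_force: 0.0
```

Run:
```python
from h import *
from station import r
plan(r,.594,-.1,.12,-84.5)
c=r.capture('wrist');t=r.capture('top')
print([(ce,atz(t,*ce,.051)) for col in('red','blue') for ce,st in blobs(t['pixels'],col)])
s=r.capture('side')
im=np.hstack([cv2.resize(c['pixels'],(400,300)),cv2.resize(s['pixels'][165:285,270:430],(400,300))]);cv2.imwrite('pics/w5.png',im[:,:,::-1])
```

```text
t 18.4 tcp [ 0.5967 -0.091   0.1761] F [ 1.4935 -0.0232 -0.7317] w 1.004274644698629 gf 0.0
shift [ 8.7037  3.7145 56.1208] rot [-0.0028  0.0001 -0.0038]
[(array([404.403 , 134.0746]), array([ 0.8225, -0.1798,  0.051 ])), (array([121.8857, 421.1714]), array([0.0018, 0.6221, 0.051 ])), (array([ 49.6226, 428.1038]), array([-0.019 ,  0.8281,  0.051 ])), (array([123.7959, 444.2857]), array([-0.0628,  0.6155,  0.051 ])), (array([ 51.2755, 450.5714]), array([-0.0818,  0.8218,  0.051 ])), (array([244.1254, 222.6906]), array([0.5664, 0.2799, 0.051 ])), (array([187.5168, 227.9347]), array([0.5512, 0.4428, 0.051 ])), (array([291.0141, 224.1831]), array([0.5623, 0.1452, 0.051 ]))]
```

View pics/w5.png

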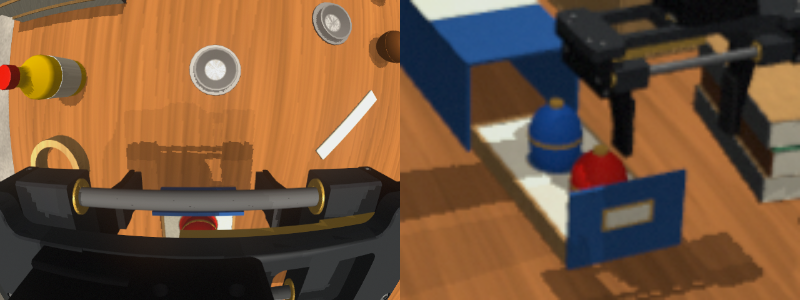

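Both eggs stand upright: blue at about (555,137) and red behind the front panel at (600,170) in the side crop. The drawer is still out. Next I push the front with the fingers closed and held high.

Call:
{"name": "servo_tool", "arguments": {"commands": [[[0.3,0,2,20,0,0,0],[0.6,0,2,50,0,0,0],[0.9,0,2,80,0,0,0],[1,0,2,104,0,0,0],[1,0,2,104,0,0,0]]]}}

```text
time_s: 19.05
tcp_pos: [0.5915, -0.0894, 0.067]
ee_rot: [[0.091, -0.996, -0.008], [-0.996, -0.091, -0.0], [-0.001, 0.008, -1.0]]
wrist_force: [-1.6, -0.3, 0.2]
gripper_width: 0.632
gripper_force: 0.0
```

Call:
{"name": "servo_tool", "arguments": {"commands": [[[1,-15,0,0,0,0,0],[1,-30,0,0,0,0,0],[1,-40,0,0,0,0,0],[1,-48,0,0,0,0,0],[1,-52,0,0,0,0,0]]]}}

```text
time_s: 19.55
tcp_pos: [0.5898, -0.0372, 0.0714]
ee_rot: [[0.092, -0.996, 0.001], [-0.996, -0.092, 0.0], [-0.0, -0.001, -1.0]]
wrist_force: [0.2, 1.0, 0.0]
gripper_width: 0.168
gripper_force: 0.0
```

Call:
{"name": "servo_tool", "arguments": {"commands": [[[1,-3,0,0,0,0,0],[1,-6,0,0,0,0,0],[1,-10,0,0,0,0,0],[1,-14,0,0,0,0,0],[1,-18,0,0,0,0,0]]]}}

```text
time_s: 20.05
tcp_pos: [0.5877, -0.0208, 0.0705]
ee_rot: [[0.09, -0.996, -0.001], [-0.996, -0.09, -0.0], [0.0, 0.001, -1.0]]
wrist_force: [-0.1, -2.0, 0.8]
gripper_width: 0.007
gripper_force: 0.6
```

```bash
python3 -c "
from h import *
from station import r
plan(r,.568,.2,.07,-84.5)"
```

```text
t 20.05 tcp [ 0.5877 -0.0208  0.0705] F [-0.1461 -2.0047  0.7639] w 0.0065901904678490305 gf 0.6089456705376506
shift [-221.6667   -0.3965    0.4087] rot [ 0.0007 -0.0004 -0.0054]
```

Call:
{"name": "servo_tool", "arguments": {"commands": [[[1,-6,0,0,0,0,0],[1,-13,0,0,0,0,0],[1,-22,0,0,0,0,0],[1,-31,0,0,0,0,0],[1,-40,0,0,0,0,0]]]}}

```text
time_s: 20.55
tcp_pos: [0.5839, 0.0201, 0.0704]
ee_rot: [[0.091, -0.996, -0.001], [-0.996, -0.091, -0.0], [0.0, 0.001, -1.0]]
wrist_force: [-0.9, -1.9, 0.5]
gripper_width: 0.004
gripper_force: 0.7
```

Call:
{"name": "servo_tool", "arguments": {"commands": [[[1,-9,0,0,0,0,0],[1,-18,0,0,0,0,0],[1,-27,0,0,0,0,0],[1,-36,0,0,0,0,0],[1,-45,0,0,0,0,0]]]}}

```text
time_s: 21.05
tcp_pos: [0.58, 0.0648, 0.0704]
ee_rot: [[0.091, -0.996, -0.0], [-0.996, -0.091, -0.0], [0.0, 0.0, -1.0]]
wrist_force: [-1.2, -1.1, 0.7]
gripper_width: 0.002
gripper_force: 0.7
```

Call:
{"name": "servo_tool", "arguments": {"commands": [[[1,-9,0,0,0,0,0],[1,-18,0,0,0,0,0],[1,-27,0,0,0,0,0],[1,-36,0,0,0,0,0],[1,-45,0,0,0,0,0]]]}}

```text
time_s: 21.55
tcp_pos: [0.5759, 0.1096, 0.0705]
ee_rot: [[0.091, -0.996, -0.0], [-0.996, -0.091, -0.0], [0.0, 0.0, -1.0]]
wrist_force: [-1.6, -0.5, -0.9]
gripper_width: 0.006
gripper_force: 0.7
```

Run:
```python
from h import *
from station import r
plan(r,.568,.2,.07,-84.5)
s=r.capture('side');t=r.capture('top')
im=np.hstack([cv2.resize(t['pixels'][170:270,160:300],(400,300)),cv2.resize(s['pixels'][145:265,240:400],(400,300))]);cv2.imwrite('pics/w6.png',im[:,:,::-1])
```

```text
t 21.55 tcp [0.5759 0.1096 0.0705] F [-1.5816 -0.5279 -0.9074] w 0.006271983875961349 gf 0.7322172308340669
shift [-90.7458  -0.3225   0.499 ] rot [ 0.0002 -0.     -0.005 ]
```

View pics/w6.png

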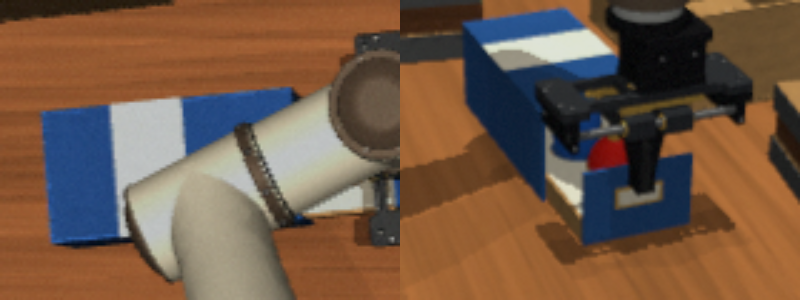

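The drawer is about half in. The fingers press the middle of the front at (645,180) in the side crop, and the eggs are still upright.

Call:
{"name": "servo_tool", "arguments": {"commands": [[[1,-8,0,0,0,0,0],[1,-17,0,0,0,0,0],[1,-26,0,0,0,0,0],[1,-35,0,0,0,0,0],[1,-43,0,0,0,0,0]]]}}

```text
time_s: 22.15
tcp_pos: [0.5724, 0.1527, 0.0708]
ee_rot: [[0.091, -0.996, 0.001], [-0.996, -0.091, 0.0], [-0.0, -0.001, -1.0]]
wrist_force: [1.0, -1.1, 0.1]
gripper_width: 0.004
gripper_force: 0.7
```

Call:
{"name": "servo_tool", "arguments": {"commands": [[[1,-5,0,0,0,0,0],[1,-10,0,0,0,0,0],[1,-15,0,0,0,0,0],[1,-20,0,0,0,0,0],[1,-25,0,0,0,0,0]]]}}

```text
time_s: 22.65
tcp_pos: [0.5698, 0.1769, 0.0706]
ee_rot: [[0.091, -0.996, -0.0], [-0.996, -0.091, -0.0], [0.0, 0.0, -1.0]]
wrist_force: [0.4, -1.5, 1.8]
gripper_width: 0.003
gripper_force: 0.6
```

Run:
```python
from h import *
from station import r
plan(r,.568,.2,.07,-84.5)
c=pickle.load(open('top.pkl','rb'))
# sleeve roof corners (mouth end, then closed end) from first top crop
for q in((236,45),(250,148),(35,62),(45,164)): print(atz(c,160+q[0]/2.3,180+q[1]/2.3,.1)[:2])
```

```text
t 22.65 tcp [0.5698 0.1769 0.0706] F [ 0.3527 -1.5272  1.7561] w 0.0034500253978874207 gf 0.6400528969243169
shift [-23.2086  -0.2844   0.5792] rot [ 0.0001 -0.0001 -0.0051]
[0.6268 0.2208]
[0.5017 0.2029]
[0.606  0.4654]
[0.4819 0.4514]
```

Call:
{"name": "servo_tool", "arguments": {"commands": [[[1,-3,0,0,0,0,0],[1,-6,0,0,0,0,0],[1,-9,0,0,0,0,0],[1,-12,0,0,0,0,0],[1,-15,0,0,0,0,0]]]}}

```text
time_s: 23.15
tcp_pos: [0.5684, 0.1917, 0.0705]
ee_rot: [[0.091, -0.996, -0.0], [-0.996, -0.091, -0.0], [0.0, 0.0, -1.0]]
wrist_force: [0.4, -1.9, 0.6]
gripper_width: 0.005
gripper_force: 0.6
```

Call:
{"name": "servo_tool", "arguments": {"commands": [[[1,-2,0,0,0,0,0],[1,-4,0,0,0,0,0],[1,-5,0,0,0,0,0],[1,-6,0,0,0,0,0],[1,-7,0,0,0,0,0]]]}}

```text
time_s: 23.65
tcp_pos: [0.5678, 0.1985, 0.0705]
ee_rot: [[0.091, -0.996, -0.0], [-0.996, -0.091, -0.0], [0.0, 0.0, -1.0]]
wrist_force: [-0.3, -0.6, 0.1]
gripper_width: 0.005
gripper_force: 0.6
```

Call:
{"name": "servo_tool", "arguments": {"commands": [[[1,-1,0,0,0,0,0],[1,-2,0,0,0,0,0],[1,-3,0,0,0,0,0],[1,-4,0,0,0,0,0],[1,-4,0,0,0,0,0]]]}}

```text
time_s: 24.15
tcp_pos: [0.5674, 0.2027, 0.0705]
ee_rot: [[0.091, -0.996, -0.0], [-0.996, -0.091, 0.0], [-0.0, 0.0, -1.0]]
wrist_force: [-0.3, -0.7, -0.5]
gripper_width: 0.003
gripper_force: 0.3
```

Call:
{"name": "servo_tool", "arguments": {"commands": [[[1,-1,0,0,0,0,0],[1,-2,0,0,0,0,0],[1,-3,0,0,0,0,0],[1,-4,0,0,0,0,0],[1,-4,0,0,0,0,0]]]}}

```text
time_s: 24.65
tcp_pos: [0.5671, 0.2066, 0.0705]
ee_rot: [[0.091, -0.996, -0.0], [-0.996, -0.091, 0.0], [-0.0, 0.0, -1.0]]
wrist_force: [-0.4, -0.2, 0.6]
gripper_width: 0.007
gripper_force: 0.3
```

Call:
{"name": "servo_tool", "arguments": {"commands": [[[1,-1,0,0,0,0,0],[1,-2,0,0,0,0,0],[1,-3,0,0,0,0,0],[1,-3,0,0,0,0,0],[1,-3,0,0,0,0,0]]]}}

```text
time_s: 25.15
tcp_pos: [0.567, 0.2074, 0.0705]
ee_rot: [[0.09, -0.996, -0.001], [-0.996, -0.09, -0.003], [0.003, 0.001, -1.0]]
wrist_force: [2.5, -9.1, 0.2]
gripper_width: 0.002
gripper_force: 3.9
```

Call:
{"name": "servo_tool", "arguments": {"commands": [[[1,-1,0,0,0,0,0],[1,-2,0,0,0,0,0],[1,-3,0,0,0,0,0],[1,-3,0,0,0,0,0],[1,-3,0,0,0,0,0]]]}}

```text
time_s: 25.65
tcp_pos: [0.5668, 0.2075, 0.0705]
ee_rot: [[0.09, -0.996, -0.002], [-0.996, -0.09, -0.007], [0.006, 0.003, -1.0]]
wrist_force: [4.8, -16.5, 0.6]
gripper_width: 0.008
gripper_force: 8.4
```

The stop is reached (force jumped to 16 N with no further travel). I back off and check.

Call:
{"name": "servo_tool", "arguments": {"commands": [[[1,6,0,0,0,0,0],[1,15,0,0,0,0,0],[1,40,0,0,0,0,0],[1,80,0,0,0,0,0],[1,120,0,0,0,0,0]]]}}

```text
time_s: 26.15
tcp_pos: [0.5779, 0.0928, 0.0708]
ee_rot: [[0.093, -0.996, 0.001], [-0.996, -0.093, 0.001], [-0.001, -0.002, -1.0]]
wrist_force: [0.5, -0.5, -0.3]
gripper_width: -0.0
gripper_force: 0.0
```

Call:
{"name": "servo_tool", "arguments": {"commands": [[[1,30,0,-20,0,0,0],[1,60,0,-50,0,0,0],[1,90,0,-80,0,0,0],[1,90,0,-80,0,0,0],[1,90,0,-80,0,0,0]]]}}

```text
time_s: 26.65
tcp_pos: [0.5861, 0.0032, 0.1514]
ee_rot: [[0.089, -0.996, 0.002], [-0.996, -0.089, 0.002], [-0.001, -0.003, -1.0]]
wrist_force: [-0.6, -0.4, -0.5]
gripper_width: 0.003
gripper_force: 0.0
```

Run:
```python
from h import *
from station import r
plan(r,.568,.2,.07,-84.5)
s=r.capture('side');t=r.capture('top')
im=np.hstack([cv2.resize(t['pixels'][170:270,160:300],(400,300)),cv2.resize(s['pixels'][145:265,240:400],(400,300))]);cv2.imwrite('pics/w7.png',im[:,:,::-1])
c=pickle.load(open('top.pkl','rb'))
for k in (c,t): print([ (x[0],atz(k,*x[0],.044)[:2]) for x in blobs(k['pixels'],'yellow') if abs(x[0][0]-464)<15])
```

```text
t 26.65 tcp [0.5861 0.0032 0.1514] F [-0.6461 -0.4461 -0.5115] w 0.003128167567025629 gf 0.0
shift [-197.4964    0.6403   81.6143] rot [-0.0026  0.0013 -0.0064]
[(array([464.3884, 225.7366]), array([ 0.5589, -0.3511]))]
[(array([464.4414, 225.7162]), array([ 0.559 , -0.3513]))]
```

View pics/w7.png

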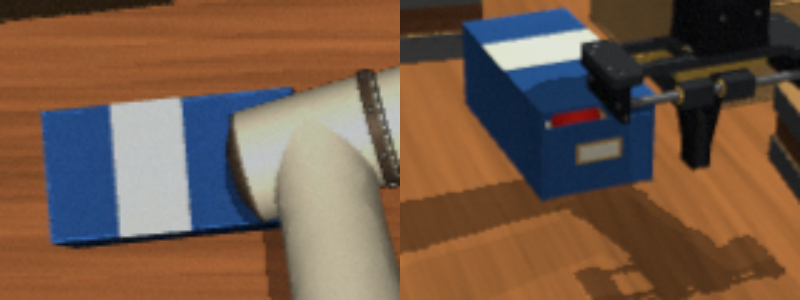

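The drawer front sits flush with the sleeve mouth (side crop about (600,155)). The red egg shows through the gap above the panel at (575,117), the robot is clear, and the yellow egg has not moved. I'll hand the job in.

```bash
python3 -c "
from station import r
print(r.finish_job())"
```

```text
the job is handed in; nothing more can be done
None
```

The red and blue eggs stand in their own pockets, the drawer is pushed home to its stop, and the job is handed in at about 27 s; the judge's verdict was not shown.

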